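# Point out the frit jar that goes with the rod on order

## Robot

A 7-joint arm with a two-finger parallel gripper is mounted at the origin on a cart in front of the work surface, level with it; the furniture and walls round the work are solid. World frame = base frame: x ahead of the robot, y to its left, z up, the work surface at z = 0. Lengths are in mm, angles in rad, forces in N, time in s.
With the tool pointing down it reaches from about 400 to 875 mm from the base axis. Payload 4.4 kg.
Tool frame: the origin (TCP) lies at the very end of the fingers, on their centre line; the grasp point (between the pads) lies 19 mm behind it (ctrl.grip_point_offset is the distance from the TCP to the grasp point, in mm); z points along the fingers, y is the line along which they close (so a half turn about z gives the same grasp; the last joint's range is limited). The gripper opens to 85 mm and grips with 20 to 120 N. Pads are 22 mm wide; open, the fingers measure 114 mm over their backs; the gripper's body (76 mm by 85 mm) begins 54 mm behind the grasp point. The pads swing forward as they close: fully open they stand 13 mm farther back than shut.
Start: joints at [-1.397, 0.628, 0.038, 1.517, -0.027, 0.996, -0.02], TCP at [154.355, 631.421, 231.313] pointing down, gripper open.
Joint ranges: [-3.06, 3.06], [-0.37, 2.12], [-1.25, 1.32], [0.18, 2.47], [-1.1, 4.24], [0.23, 1.98], [-2.94, 2.94]. Speed limits (rad/s): [2.57, 2.57, 3.14, 3.14, 3.14, 3.14, 3.14].

## Interface

Orientations are given as [roll, pitch, yaw] about the fixed x, y, z axes, in that order (R = Rz(yaw) Ry(pitch) Rx(roll)).
In Python, from cell import ctrl gives the robot as it stands.
- The arm moves only by the tool jog_arm, never from a script. Its argument "increments" is one flat list of numbers, 7 for each row, row after row: the finger opening in cm, from 0 to 8.54, then the shift along the tool's x, y, z in cm, then the turn, a rotation vector about the tool's x, y, z in degrees. In form: [fingers, x, y, z, rx, ry, rz, fingers, x, y, z, rx, ry, rz, ...]. A call has 1 to 20 rows; each row is the pose to reach, as a shift and turn from the pose commanded when the call began, along the tool's axes at that moment; what a row does not reach only later rows make up. A row lasts 1/10 s, in which the tool goes at most 50 mm and 8.59 degrees, less where a joint would pass 70% of its speed; a pose out of reach is approached as far as the arm can. A call with a gripper value outside its range is refused whole. The fingers move at their own pace and stop on an object; the grip force is fixed at half the most. Time passes only in rows, so rows that repeat a pose let the fingers close. It gives the time, the measured TCP pose, the force, the opening and the grip force at its end, in the units of the state.
- ctrl.read_state(): the state, without advancing time (a new reading comes with each control period).
- ctrl.get_image(name): name is "scene" or "top" or "wrist"; returns the picture (400x640x3 uint8, red, green, blue); there is no depth.
- ctrl.camera_params(name): a dict with "fx", "fy", "cx", "cy" (pixels), "extrinsics" (4x4, takes a point from world to camera coordinates). Camera axes: x right, y down, z forward; pixel columns grow to the right and rows downward; lengths in mm; the calibration is good to about 2 mm. The wrist camera is an equidistant fisheye: a pixel r from the principal point sees the ray r / f radians off the axis. A picture is of the moment at which its call begins: read the wrist's pose just before it. camera_params takes no time and is no camera call; for the wrist camera it gives the pose at the moment of the call.
- ctrl.finish_job(): hands the job in; it is judged then, once.
The state is a dict: "clock": time; "qpos": joint angles; "qd": joint speeds; "tau": joint torques, N m; "eef_pos": TCP position; "tool_rot": TCP orientation; "force": force on the tool from outside, world axes, zero at the start; "torque": the same for the moment, N m; "width": finger opening in mm; "gripper_force": force on a finger pad.
Only numpy, scipy, OpenCV 4.12 (cv2) and the standard library are available. Lean on these libraries where they do the work, as an engineer would, in place of code of your own. Each camera call takes 0.05 s, during which the arm holds its last target. There are 200 camera calls.

## Task

The rod lying in the front, white lane of the grey rod board shows the glass colour of the next bead. Point at the middle of that rod for two seconds, then point at the middle of the lid of the jar that goes with it (blue rod: small jar with the blue band; amber rod: small jar with the yellow band; red rod: the taller red jar) for at least two seconds, and finish there, still pointing at the jar. Point from straight above with the fingertips 2 to 5 cm over the thing, do not touch or move anything, and do not come down over either of the other two of these jars.

Things in the scene. Friction and masses are not known exactly. Their poses are not given: they have to be found in the camera images.
- rod_board: grey board 140 x 222 x 16 mm, fixed, origin at the centre of its underside; three lanes run along its y axis, their floor 10 mm above the origin, with ridges 6 mm high between (dark steel strips); the front lane (towards its -x, nearest the robot) has a white floor, the two others are bare grey
- order_lane (a point): middle of the floor of the white front lane, 44.5 mm to -x of the board's centre, 10 mm above the bench. The rod on order lies within 12 mm of it horizontally; the other two rods lie at least 35 mm away, in the grey lanes
- rod_blue: dark blue glass rod, 7 x 200 x 7 mm; rod, origin at the middle of its underside, lying along its own y axis, which is the board's y axis; it goes with jar_blue
- rod_amber: amber (orange-yellow) glass rod, 10 x 150 x 10 mm; rod, origin at the middle of its underside, lying along its own y axis, which is the board's y axis; it goes with jar_yellow
- rod_red: red glass rod, 7 x 140 x 7 mm; rod, origin at the middle of its underside, lying along its own y axis, which is the board's y axis; it goes with jar_red
- jar_blue: small jar with a black lid and a blue band, 45 mm across, 62 mm tall, upright; origin at the centre of its underside, so its lid top is 62 mm above the origin; loose
- jar_yellow: small jar with a white lid and a yellow band, 45 mm across, 62 mm tall, upright; origin at the centre of its underside, so its lid top is 62 mm above the origin; loose
- jar_red: red jar with a red lid, 56 mm across, 97 mm tall, upright; origin at the centre of its underside, so its lid top is 97 mm above the origin; loose
- dropper: bystander: brown dropper bottle with a black bulb, 34 mm across, 98 mm tall, upright; origin at the centre of its underside, so its lid top is 98 mm above the origin; loose
- jar_release: bystander: jar with a white lid and a black body, 66 mm across, 110 mm tall, upright; origin at the centre of its underside, so its lid top is 110 mm above the origin; loose
There are look-alikes about, which are no part of the job. What is shaped like the jar_yellow but purple or turquoise is not meant.

How it is judged (in metres and radians):
On the way, in this order (a step that is already met when the one before it is completed fails the run):
1. the rod in the white front lane is pointed at from just above (horizontal distance between the grasp point and order_lane below 0.025 m and z of the grasp point in the frame of order_lane below 0.1 m), for 1.5 s.
2. the matching jar is pointed at from just above its lid (((horizontal distance between rod_blue and order_lane below 0.02 m and (horizontal distance between the grasp point and jar_blue below 0.025 m and z of the grasp point in the frame of jar_blue below 0.152 m)) or (horizontal distance between rod_amber and order_lane below 0.02 m and (horizontal distance between the grasp point and jar_yellow below 0.025 m and z of the grasp point in the frame of jar_yellow below 0.152 m)) or (horizontal distance between rod_red and order_lane below 0.02 m and (horizontal distance between the grasp point and jar_red below 0.025 m and z of the grasp point in the frame of jar_red below 0.187 m)))), for 1.5 s.
At the end, for the whole second after the job is handed in: the grasp point is within 25 mm horizontally of the axis of the jar that goes with the rod in the white lane and less than 90 mm above its lid; all jars, the dropper and the rods stand or lie within 10 mm of where they were, the jars and the dropper upright within 0.1 rad (((horizontal distance between rod_blue and order_lane below 0.02 m and (horizontal distance between the grasp point and jar_blue below 0.025 m and z of the grasp point in the frame of jar_blue below 0.152 m)) or (horizontal distance between rod_amber and order_lane below 0.02 m and (horizontal distance between the grasp point and jar_yellow below 0.025 m and z of the grasp point in the frame of jar_yellow below 0.152 m)) or (horizontal distance between rod_red and order_lane below 0.02 m and (horizontal distance between the grasp point and jar_red below 0.025 m and z of the grasp point in the frame of jar_red below 0.187 m))) and angle between each of jar_blue, jar_yellow, jar_red, dropper, jar_release's own z axis and vertical below 0.1 rad and distance of each of jar_blue, jar_yellow, jar_red, dropper, jar_release, rod_blue, rod_amber, rod_red from where it was at the start of the episode below 0.01 m); the robot touches nothing.
It fails at once if the robot touches a jar, the dropper, a rod or the rod board (over 0.5 N) (contact force between any of the fingers, the arm and jar_blue above 0.5 N or contact force between any of the fingers, the arm and jar_yellow above 0.5 N or contact force between any of the fingers, the arm and jar_red above 0.5 N or contact force between any of the fingers, the arm and dropper above 0.5 N or contact force between any of the fingers, the arm and jar_release above 0.5 N or contact force between any of the fingers, the arm and rod_blue above 0.5 N or contact force between any of the fingers, the arm and rod_amber above 0.5 N or contact force between any of the fingers, the arm and rod_red above 0.5 N or contact force between any of the fingers, the arm and rod_board above 0.5 N).
It fails at once if a jar, the dropper or a rod is moved by more than 10 mm (distance of any of jar_blue, jar_yellow, jar_red, dropper, jar_release, rod_blue, rod_amber, rod_red from where it was at the start of the episode above 0.01 m).
It fails at once if the hand comes down over one of the two coloured jars that do not match (within 25 mm of its axis, less than 90 mm above its lid) ((not (horizontal distance between rod_blue and order_lane below 0.02 m) and (horizontal distance between the grasp point and jar_blue below 0.025 m and z of the grasp point in the frame of jar_blue below 0.152 m)) or (not (horizontal distance between rod_amber and order_lane below 0.02 m) and (horizontal distance between the grasp point and jar_yellow below 0.025 m and z of the grasp point in the frame of jar_yellow below 0.152 m)) or (not (horizontal distance between rod_red and order_lane below 0.02 m) and (horizontal distance between the grasp point and jar_red below 0.025 m and z of the grasp point in the frame of jar_red below 0.187 m))).
It also fails if it takes over 45 s, if anything falls off the work surface, if the arm or the gripper's body presses on something with over 40 N, if the wrist force passes 120 N, or if a joint passes its speed limit or range.

## Working session

There is one attempt and no reset: what is moved stays moved. The work goes in short steps, Python scripts to look and compute and a tool call to move; the robot and the scene stay as the last step left them, time stands still between calls to the robot, and variables do not carry over. Pictures are saved under pics/ and viewed, at most 10 in all, crops included, and the job is handed in when it is done.

Besides the shell and the picture viewer there is one more tool, called after "Emit:" as a command line: name --argument value ..., lists and objects as JSON in quotes. jog_arm: Moves the arm, as the interface text tells. Its arguments: {"type":"object","properties":{"increments":{"type":"array","items":{"type":"number"}}},"required":["increments"]}

```bash
mkdir -p pics
python3 - <<'E'
from cell import ctrl
import cv2,numpy as np
for n in ("top","scene"):
    cv2.imwrite(f"pics/{n}.png",ctrl.get_image(n)[:,:,::-1])
    p=ctrl.camera_params(n);print(n,p["fx"],p["cx"],p["cy"],np.round(p["extrinsics"],3).tolist())
s=ctrl.read_state();print(s["clock"],s["eef_pos"],s["tool_rot"],s["width"])
E
```

```text
top 447.6789809733723 321.3414045076328 203.1277890639077 [[-0.021, -1.0, 0.014, 16.668], [-0.994, 0.019, -0.104, 537.068], [0.104, -0.016, -0.994, 1141.561], [0.0, 0.0, 0.0, 1.0]]
scene 377.95876452191 317.5444871850686 197.5366701891192 [[-0.726, -0.688, 0.02, 418.093], [-0.386, 0.383, -0.84, 259.625], [0.57, -0.617, -0.543, 662.863], [0.0, 0.0, 0.0, 1.0]]
0.1 [154.20264124 630.85865808 230.46529425] [-3.13984013e+00  2.33133196e-05  2.90180217e+00] 85.51250858265925
```

View pics/top.png

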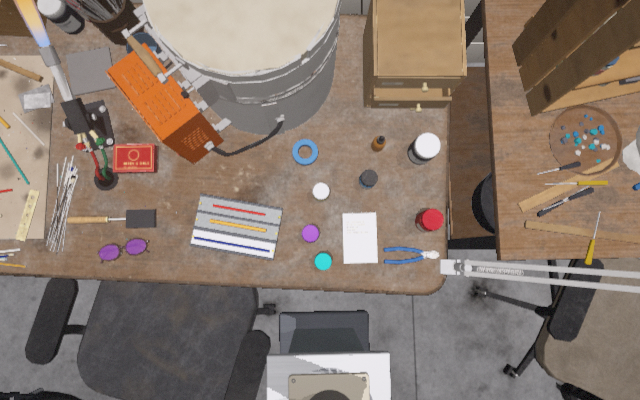

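View pics/scene.png

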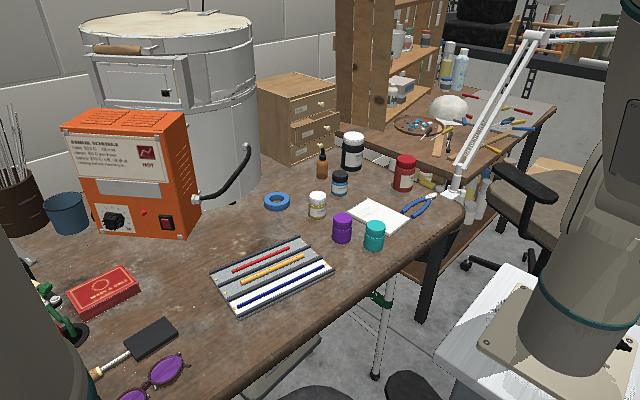

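Front lane (white, nearest the robot, bottom of the top view) holds a dark blue rod at about (232,243). Red (238,210) and amber (238,226) lie in the grey lanes. That makes the target the black-lidded jar at (369,178).
Look-alikes: white lid (320,191), purple (311,233), turquoise (323,261), dropper (379,143), big white-lidded jar (426,147), red jar (430,219). I'll check the choice in a close crop.

```bash
cat > h.py <<'E'
from cell import ctrl
import numpy as np
def pt(n,u,v,z):
    p=ctrl.camera_params(n);E=np.array(p["extrinsics"]);R,t=E[:3,:3],E[:3,3]
    d=R.T@[(u-p["cx"])/p["fx"],(v-p["cy"])/p["fy"],1];c=-R.T@t
    return np.round(c+d*(z-c[2])/d[2],1)
E
python3 - <<'E'
import cv2,numpy as np
a=cv2.imread("pics/top.png");b=cv2.imread("pics/scene.png")
r=lambda i,u,v,w,h,k:cv2.resize(i[v:v+h,u:u+w],None,fx=k,fy=k,interpolation=cv2.INTER_CUBIC)
A=r(a,185,185,105,80,4);B=r(a,345,125,95,80,4);C=r(b,200,225,140,100,3);D=r(b,300,125,120,100,3)
o=np.zeros((320+300,800,3),np.uint8);o[:320,:420]=A;o[:320,420:800]=B;o[320:,:420]=C;o[320:,420:780]=D
cv2.imwrite("pics/crop.png",o[:600])
E
```

```text
(no output)
```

View pics/crop.png

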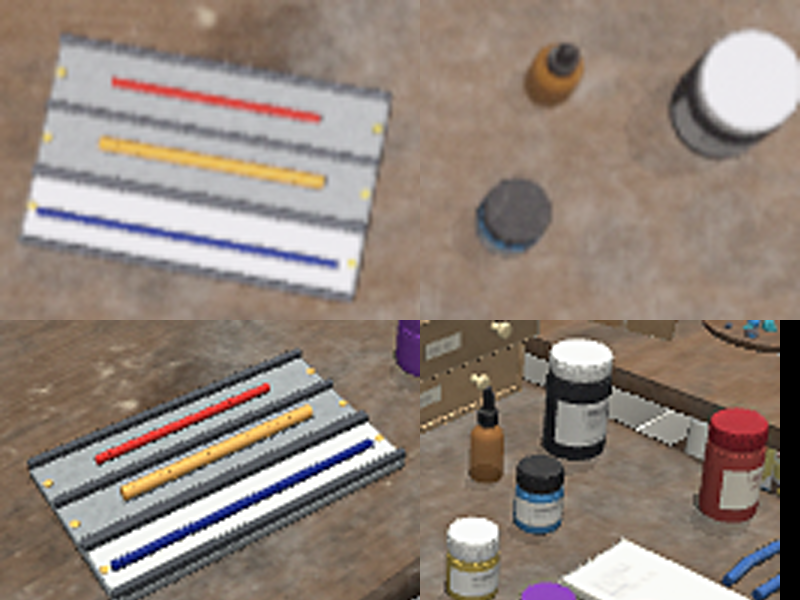

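Crop confirms it: blue rod in the white lane, ends at (194,238) and (269,251), and a black-lidded jar with a blue band, lid centre (369,177.5).

Run:
```python
from h import *
f=lambda x,y,u=185,v=185:(x/4+u-.4,y/4+v-.4)
print("rod ends",pt("top",*f(38,211),15),pt("top",*f(337,264),15))
c=[pt("top",*f(*q),16) for q in((62,38),(390,93),(353,297),(22,240))];print("board",c,np.mean(c,0))
J={"blue":pt("top",*f(96,211,345,125),62),"drop":pt("top",*f(144,57,345,125),98),"rel":pt("top",*f(330,83,345,125),110),"yel":pt("top",320.5,190.5,62),"red":pt("top",431,218,97),"blue_scene":pt("scene",300+120/3,125+152/3,62),"purple":pt("top",311,233,62)}
print(J)
for s in[ctrl.read_state()]:print(s["eef_pos"],s["tool_rot"],s["clock"])
from scipy.spatial.transform import Rotation as Ro
R=Ro.from_euler("xyz",s["tool_rot"]).as_matrix()
rod=np.mean([pt("top",*f(38,211),15),pt("top",*f(337,264),15)],0)
for n,g in(("rod",np.r_[rod[:2],52]),("jar",np.r_[J["blue"][:2],97])):
    print(n,g,R.T@(g-s["eef_pos"])/10)
```

```text
rod ends [455.4 339.5  15. ] [416.9 145.1  15. ]
board [array([568.7, 324.4,  16. ]), array([528.1, 109.1,  16. ]), array([395.3, 134.8,  16. ]), array([436.7, 349.4,  16. ])] [482.2   229.425  16.   ]
{'blue': array([ 597.6, -115.8,   62. ]), 'drop': array([ 688.4, -144.4,   98. ]), 'rel': array([ 667.1, -257.1,  110. ]), 'yel': array([566.1,   7.8,  62. ]), 'red': array([ 488.1, -261.7,   97. ]), 'blue_scene': array([ 590.9, -102.6,   62. ]), 'purple': array([458.7,  34. ,  62. ])}
[154.20264124 630.85865808 230.46529425] [-3.13984013e+00  2.33133196e-05  2.90180217e+00] 0.1
rod [436.15 242.3   52.  ] [-36.61583861 -31.01656207  17.90176784]
jar [ 597.6 -115.8   97. ] [-60.80384188 -61.97537239  13.45658099]
```

Emit:
jog_arm --increments '[0, -9, -8, 2, 0, 0, 0, 0, -12, -10, 3, 0, 0, 0, 0, -15, -12.7, 4, 0, 0, 0, 0, -18, -15.3, 5, 0, 0, 0, 0, -21, -17.8, 6, 0, 0, 0, 0, -24, -20.3, 7, 0, 0, 0, 0, -27, -22.9, 8, 0, 0, 0, 0, -30, -25.4, 8, 0, 0, 0, 0, -33, -28, 8, 0, 0, 0, 0, -35, -29.7, 8, 0, 0, 0, 0, -36.8, -31.2, 8, 0, 0, 0, 0, -36.8, -31.2, 8, 0, 0, 0, 0, -36.8, -31.2, 8, 0, 0, 0, 0, -36.8, -31.2, 8, 0, 0, 0, 0, -36.8, -31.2, 8, 0, 0, 0, 0, -36.8, -31.2, 8, 0, 0, 0]'

```text
clock: 1.7
eef_pos: [437.1, 241.9, 151.3]
tool_rot: [3.141, -0.0, 2.904]
force: [0.6, -0.3, -0.6]
width: 0.2
gripper_force: 0.0
```

Run:
```python
from h import *
import cv2
s=ctrl.read_state();print(s["clock"],s["eef_pos"],s["tool_rot"],s["width"])
cv2.imwrite("pics/w1.png",ctrl.get_image("wrist")[:,:,::-1])
```

```text
1.7 [437.07317989 241.88836718 151.27229437] [ 3.14143653e+00 -3.53704763e-04  2.90373776e+00] 0.21342854584296028
```

View pics/w1.png

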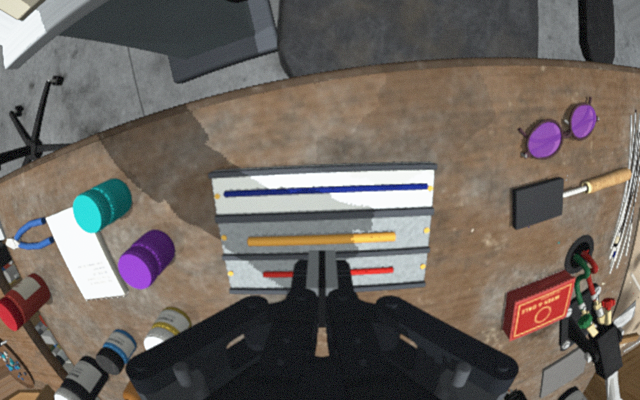

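The wrist view shows the blue rod in the white lane, from (225,193) to (427,187), with the fingertips at (322,255). I'll check the rod's position with the fisheye model.

```bash
cat >> h.py <<'E'
def wpt(u,v,z):
    p=ctrl.camera_params("wrist");E=np.array(p["extrinsics"]);R,t=E[:3,:3],E[:3,3]
    a=np.array([(u-p["cx"])/p["fx"],(v-p["cy"])/p["fy"]]);th=np.hypot(*a)
    d=R.T@np.r_[a*np.sin(th)/th,np.cos(th)];c=-R.T@t
    return np.round(c+d*(z-c[2])/d[2],1)
E
python3 - <<'E'
from h import *
a,b=wpt(225,193,17),wpt(427,187,17);print(a,b,(a+b)/2)
l=[wpt(*q,z) for q,z in(((212,177),16),((435,168),16))];print(l)
E
```

```text
[417.4 150.6  17. ] [457.7 342.5  17. ] [437.55 246.55  17.  ]
[array([399. , 142.4,  16. ]), array([441. , 353.6,  16. ])]
```

Emit:
jog_arm --increments '[0, 0, 0, 2, 0, 0, 0, 0, 0, 0, 4, 0, 0, 0, 0, 0, 0, 6, 0, 0, 0, 0, 0, 0, 8, 0, 0, 0, 0, 0, 0, 9, 0, 0, 0, 0, 0, 0, 9.8, 0, 0, 0, 0, 0, 0, 9.8, 0, 0, 0, 0, 0, 0, 9.8, 0, 0, 0, 0, 0, 0, 9.8, 0, 0, 0, 0, 0, 0, 9.8, 0, 0, 0, 0, 0, 0, 9.8, 0, 0, 0, 0, 0, 0, 9.8, 0, 0, 0, 0, 0, 0, 9.8, 0, 0, 0, 0, 0, 0, 9.8, 0, 0, 0, 0, 0, 0, 9.8, 0, 0, 0, 0, 0, 0, 9.8, 0, 0, 0, 0, 0, 0, 9.8, 0, 0, 0, 0, 0, 0, 9.8, 0, 0, 0, 0, 0, 0, 9.8, 0, 0, 0, 0, 0, 0, 9.8, 0, 0, 0]'

```text
clock: 3.75
eef_pos: [437.7, 241.0, 53.3]
tool_rot: [3.142, -0.0, 2.902]
force: [0.3, 0.8, 0.1]
width: -0.1
gripper_force: 0.0
```

Emit:
jog_arm --increments '[0, 0, 0, 0, 0, 0, 0, 0, 0, 0, 0, 0, 0, 0, 0, 0, 0, 0, 0, 0, 0, 0, 0, 0, 0, 0, 0, 0, 0, 0, 0, 0, 0, 0, 0, 0, 0, 0, 0, 0, 0, 0, 0, 0, 0, 0, 0, 0, 0, 0, 0, 0, 0, 0, 0, 0, 0, 0, 0, 0, 0, 0, 0, 0, 0, 0, 0, 0, 0, 0, 0, 0, 0, 0, 0, 0, 0, 0, 0, 0, 0, 0, 0, 0]'

```text
clock: 4.95
eef_pos: [437.7, 240.9, 53.3]
tool_rot: [-3.142, -0.0, 2.902]
force: [1.2, -0.3, -0.1]
width: -0.3
gripper_force: 0.0
```

Run:
```python
from h import *
from scipy.spatial.transform import Rotation as Ro
s=ctrl.read_state();R=Ro.from_euler("xyz",s["tool_rot"]).as_matrix()
print(s["clock"],s["eef_pos"],s["force"])
for g in([437,240,180],[500,60,180],[540,-60,180],[597,-114,180]):print(g,np.round(R.T@(np.array(g)-s["eef_pos"])/10,1))
```

```text
4.95 [437.68401802 240.93595101  53.28403068] [ 1.17523838 -0.29142888 -0.07362926]
[437, 240, 180] [  0.   -0.1 -12.7]
[500, 60, 180] [-10.3 -16.1 -12.7]
[540, -60, 180] [-17.1 -26.8 -12.7]
[597, -114, 180] [-23.9 -30.7 -12.7]
```

Emit:
jog_arm --increments '[0, 0, 0, -3, 0, 0, 0, 0, 0, 0, -6, 0, 0, 0, 0, 0, 0, -9, 0, 0, 0, 0, 0, 0, -12, 0, 0, 0, 0, -2, -3, -12.7, 0, 0, 0, 0, -4, -6, -12.7, 0, 0, 0, 0, -6, -9, -12.7, 0, 0, 0, 0, -8, -12, -12.7, 0, 0, 0, 0, -10, -15, -12.7, 0, 0, 0, 0, -12, -18, -12.7, 0, 0, 0, 0, -14, -21, -12.7, 0, 0, 0, 0, -16, -24, -12.7, 0, 0, 0, 0, -18.5, -26.5, -12.7, 0, 0, 0, 0, -21, -28.5, -12.7, 0, 0, 0, 0, -23, -30, -12.7, 0, 0, 0, 0, -23.9, -30.7, -12.7, 0, 0, 0, 0, -23.9, -30.7, -12.7, 0, 0, 0, 0, -23.9, -30.7, -12.7, 0, 0, 0, 0, -23.9, -30.7, -12.7, 0, 0, 0, 0, -23.9, -30.7, -12.7, 0, 0, 0]'

```text
clock: 6.95
eef_pos: [596.4, -112.5, 180.4]
tool_rot: [3.141, -0.001, 2.904]
force: [-0.3, 0.3, 0.9]
width: 0.1
gripper_force: 0.0
```

Run:
```python
from h import *
import cv2
s=ctrl.read_state();print(s["clock"],s["eef_pos"],s["tool_rot"],s["width"])
cv2.imwrite("pics/w2.png",ctrl.get_image("wrist")[:,:,::-1])
```

```text
6.95 [ 596.42792776 -112.54368881  180.39512505] [ 3.14107591e+00 -7.04457591e-04  2.90364909e+00] 0.10108494971596664
```

View pics/w2.png

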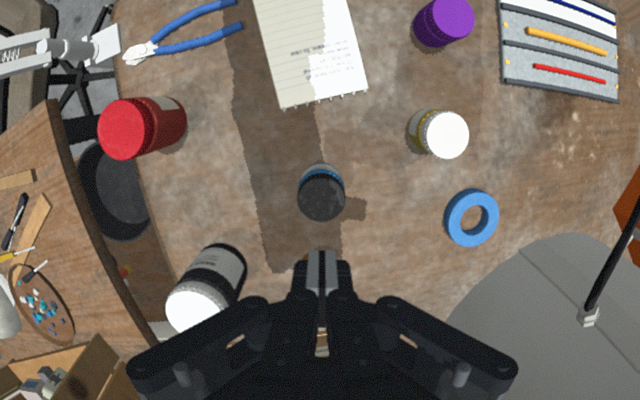

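The blue-banded jar with the black lid is centred at (322,197), just ahead of the fingertips.

Run:
```python
from h import *
print(wpt(322,197,62),[wpt(299,197,62),wpt(345,197,62)])
```

```text
[ 598.2 -112.3   62. ] [array([ 593.3, -132.2,   62. ]), array([603. , -92.4,  62. ])]
```

Emit:
jog_arm --increments '[0, 0, 0, 1.5, 0, 0, 0, 0, 0, 0, 3, 0, 0, 0, 0, 0, 0, 4.5, 0, 0, 0, 0, 0, 0, 6, 0, 0, 0, 0, 0, 0, 7, 0, 0, 0, 0, 0, 0, 8, 0, 0, 0, 0, 0, 0, 8.3, 0, 0, 0, 0, 0, 0, 8.3, 0, 0, 0, 0, 0, 0, 8.3, 0, 0, 0, 0, 0, 0, 8.3, 0, 0, 0, 0, 0, 0, 8.3, 0, 0, 0, 0, 0, 0, 8.3, 0, 0, 0, 0, 0, 0, 8.3, 0, 0, 0, 0, 0, 0, 8.3, 0, 0, 0, 0, 0, 0, 8.3, 0, 0, 0, 0, 0, 0, 8.3, 0, 0, 0, 0, 0, 0, 8.3, 0, 0, 0, 0, 0, 0, 8.3, 0, 0, 0, 0, 0, 0, 8.3, 0, 0, 0, 0, 0, 0, 8.3, 0, 0, 0]'

```text
clock: 9.0
eef_pos: [596.9, -114.0, 97.3]
tool_rot: [3.142, -0.0, 2.902]
force: [-0.1, 0.0, 0.9]
width: 0.1
gripper_force: 0.0
```

Emit:
jog_arm --increments '[0, 0, 0, 0, 0, 0, 0, 0, 0, 0, 0, 0, 0, 0, 0, 0, 0, 0, 0, 0, 0, 0, 0, 0, 0, 0, 0, 0, 0, 0, 0, 0, 0, 0, 0, 0, 0, 0, 0, 0, 0, 0, 0, 0, 0, 0, 0, 0, 0, 0, 0, 0, 0, 0, 0, 0, 0, 0, 0, 0, 0, 0, 0, 0, 0, 0, 0, 0, 0, 0, 0, 0, 0, 0, 0, 0, 0, 0, 0, 0, 0, 0, 0, 0]'

```text
clock: 10.2
eef_pos: [597.0, -114.0, 97.3]
tool_rot: [3.142, -0.0, 2.902]
force: [0.1, 0.7, -0.4]
width: -0.2
gripper_force: 0.0
```

Run:
```python
from cell import ctrl
s=ctrl.read_state();print(s["clock"],s["eef_pos"],s["force"]);print(ctrl.finish_job())
```

```text
10.2 [ 596.95418526 -114.02870652   97.27832603] [ 0.11117234  0.68104579 -0.4326847 ]
the job is handed in; nothing more can be done
None
```

I pointed at the blue rod in the white lane, then at the lid of the blue-banded jar, each for over two seconds from about 3.5 cm above. I handed the job in at 10.2 s, still over the jar; the force readings showed no sign of contact, and the hand-in gave no verdict.

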